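Set the sampler's depth stop to the setting bar

TASK

With the wide-bladed driver, turn the slotted stop screw clockwise until the steel setting bar just drags under its nose: a light but definite pressure of about 6 N, neither loose nor clamped. Then stand the driver back in its stand, take the setting bar by its pin and draw it gently towards the front until it rests against the lip at the front end of its guide, still dragging under the nose, and let go.

Things in the scene. Friction and masses are not known exactly. Their poses are not given: they have to be found in the camera images.
- stop_stand: Cream stop stand, fixed: base plate 260 x 110 x 12 mm, column at the back (+x end, 122 mm high), arm (top 108 mm) that holds an upright collar. Origin on the bench below the screw axis; z up, x along the guide to the column: the front is -x. From its screw a round steel nose, 30 mm across, points down at the setting bar, at the start 0.7 to 4.8 mm clear of it (not measured).
- collar (a point): Centre of the rim of the aluminium guard collar on the screw axis, 126 mm above the bench; bore 30 mm, outside 44 mm, z up. The screw stands inside. It is steep and self-locking: clockwise from above lowers screw and nose 3.5 mm per radian and it stays where it is left. Turning it free takes a moment of 0.05 to 0.1 N m.
- nose_seat (a point): Fixed point on the stand's base below the nose, 12 mm above the bench. Once the nose touches the bar, its spring presses 10 N harder per further mm (about 30 N per radian of screw), and the turning moment rises by about 0.009 N m per N of pressure. 3 to 10 N counts as just dragging; 16 N spoils the bar. Pulling the bar against its lip with over 35 N is too rough.
- slot (a point): Centre of the top face of the screw's head (28 mm across), on the screw axis in the collar, at the start 105 to 108 mm above the bench. Its x axis lies along the straight slot, which runs right across the head, 6 mm wide and 7 mm deep. Turns and sinks with the screw.
- guide: Aluminium guide channel fixed on the stand's base under the nose. Origin on its underside below the screw axis, x and z as the stand's. The bar slides on its floor (6 mm above the origin) between two rails (35 mm apart, tops 16 mm above the origin); a lip across the front end, as high as the rails, has its inner face at x = -122 mm.
- setting_bar: Loose steel setting bar, 140 x 32 x 26 mm, 0.35 kg, lying in the guide with its rear part under the nose. Origin at the centre of its underside, x along its length as the guide's. At the start its front end is 13 to 21 mm from the lip; against the lip its origin is at x = -52 mm in the guide. Set right, it slides for a pull of about 5 to 16 N.
- pin (a point): Middle of the bar's upright pull pin, 17 mm above the bar's top: pin 14 mm across, 34 mm tall, under a flat head 18 mm across and 6 mm thick. On the bar's centre line, 56 mm in front of its middle.
- driver: Loose wide-bladed driver, 130 mm long, 0.13 kg, standing blade down in its stand. Origin at the middle of the blade's tip, z up the shank, x along the blade's 16 mm width (blade 3 mm thick, 16 mm long). Shank 10 mm across; a round black flange of 40 mm from 60 to 66 mm above the tip; above it a flat black handle 30 mm (along x) by 20 mm (along y), from 66 to 130 mm.
- blade_tip (a point): The middle of the tip of the driver's blade, the driver's origin.
- handle (a point): Centre of the driver's handle, 98 mm above the blade's tip on the driver's axis.
- driver_stand: Cream block, fixed, 76 x 76 x 75 mm, with a square well of 24 mm, 72 mm deep, down its middle. Origin at the centre of its underside. The driver hangs in the well by its flange, blade tip 15 mm above the bench.
Mind the look-alikes: they are no part of the job. What is meant by the setting_bar is not blue, brown or turquoise, and is the smaller of those in its own colour.

How it is judged:
On the way, in this order (a step that is already met when the one before it is completed fails the run):
1. the driver's blade stands in the screw's slot (horizontal distance between blade_tip and slot below 0.008 m and z of blade_tip in the frame of slot below -0.003 m), for 0.1 s.
2. the nose presses on the setting bar with 3 to 10 N, set with the driver in the slot (contact force between setting_bar and stop_stand between 3 and 10 N and horizontal distance between blade_tip and slot below 0.01 m), for 0.2 s.
3. the driver stands in its stand again (horizontal distance between driver and driver_stand below 0.012 m and z of driver in the frame of driver_stand below 0.02 m and angle between driver's own z axis and vertical below 0.15 rad), for 0.1 s.
4. the setting bar is drawn forward against the lip, still dragging under the nose (3 to 10 N) (x of setting_bar in the frame of guide below -0.049 m and contact force between setting_bar and stop_stand between 3 and 10 N), for 0.1 s.
At the end, for the whole second after the job is handed in: The nose presses on the setting bar with 3 to 10 N; the bar lies at rest in its guide within 3 mm of the front lip; the driver stands upright (within 0.15 rad) and at rest in its stand, hanging by its flange (within 5 mm of fully down, 12 mm of centre) (all of step 3 and all of step 4 and z of setting_bar in the frame of guide below 0.009 m and linear speed of setting_bar below 0.01 m/s and linear speed of driver below 0.02 m/s); the robot touches nothing.
It fails at once if the nose is screwed or pressed down on the setting bar with 16 N or more (contact force between setting_bar and stop_stand above 16 N).
It fails at once if the setting bar is pulled against the guide with more than 35 N (contact force between setting_bar and guide above 35 N).
It also fails if it takes over 72 s, if anything falls off the work surface, if the arm or the gripper's body presses on something with over 40 N, if the wrist force passes 120 N, or if a joint passes its speed limit or range.

ROBOT

A 7-joint arm with a two-finger parallel gripper is mounted at the origin on the work surface. World frame = base frame: x ahead of the robot, y to its left, z up, the work surface at z = 0. Lengths are in m, angles in rad, forces in N, time in s.
With the tool pointing down it reaches from about 0.425 to 0.8 m from the base axis. Payload 8.3 kg.
Tool frame: the origin (TCP) lies midway between the tips of the shut fingers; the grasp point (between the pads) lies 19 mm behind it; x points along the fingers, y is the direction in which the jaws open and shut, and the axes are right-handed (so a half turn about x gives the same grasp; the last joint's range is limited). The gripper opens to 85 mm and grips with 20 to 120 N. Pads are 22 mm wide; open, the fingers measure 114 mm over their backs; the gripper's body (76 mm by 85 mm) begins 54 mm behind the grasp point. The pads swing forward as they close: fully open they stand 13 mm farther back than shut.
Start: joints at [1.132, 0.383, 0.016, 1.37, -0.006, 1.388, -0.046], TCP at [0.229, -0.581, 0.231] pointing down, gripper open.
Joint ranges: [-2.95, 2.95], [-0.25, 2.06], [-1.52, 1.56], [0.18, 2.33], [-1.44, 4.58], [0.02, 2.06], [-3.01, 3.01]. Speed limits (rad/s): [2.39, 2.39, 3.01, 3.01, 3.14, 3.14, 3.14].

INTERFACE

Orientations are given as a unit quaternion [w, x, y, z].
In Python, from cell import arm, viewer, ticket, monitor gives the robot as it stands. The module is installed in compiled form; this text tells all that it offers. Calls block until the motion is done:
- arm.move_pose(position, orientation): joint-space move of the TCP to a pose.
- arm.move_straight(position, max_speed=0.15, rot=None, force_limit=None): straight line of the TCP; rot=None keeps the orientation; max_speed is the mean speed in m/s. With force_limit (N) it stops when the force on the tool has changed by that much, and returns True; else False.
- arm.move_j(angles): joint-space move.
- arm.grip(opening, f_grip=None): opening from 0.0 (shut) to 1.0 (fully open); f_grip is the grip in N (None keeps the last); returns when the fingers have stopped.
- arm.pause(seconds).
- arm.ik(position, orientation): joint angles nearest the present ones, or None.
- viewer.read_camera(name): name is "scene" or "side" or "wrist"; returns a dict with "frame" (420x560x3 uint8, blue, green, red), "camera_matrix" (3x3 intrinsics, pixels), "world_to_cam" (4x4, takes a point from world to camera coordinates). Camera axes: x right, y down, z forward; pixel columns grow to the right and rows downward; lengths in m; the calibration is good to about 2 mm. A picture is of the moment at which its call begins. There is no depth.
A pose or a line that the arm cannot do raises arm.MotionError and nothing moves.
- ticket.sign_off(): hands the job in, once; it reports no verdict.
Readings, each from a call of its own:
- monitor.get_t(): time.
- monitor.get_joint_positions(): joint angles.
- monitor.get_dq(): joint speeds.
- monitor.get_effort(): joint torques, N m.
- monitor.get_ee_pos(): TCP position.
- monitor.get_ee_rot(): TCP orientation.
- monitor.get_wrist_force(): force on the tool from outside, world axes, zero at the start.
- monitor.get_moment(): the same for the moment, N m.
- monitor.get_finger_gap(): opening from 0.0 (shut) to 1.0 (fully open).
Only numpy, scipy, OpenCV 4.12 (cv2) and the standard library are available. Lean on these libraries where they do the work, as an engineer would, in place of code of your own. Each camera call takes 0.05 s, during which the arm holds its last target.

## Working session

There is one attempt and no reset: what is moved stays moved. The work goes in short steps, each a Python script; the robot and the scene stay as the last script left them, time stands still between calls to the robot, and variables do not carry over. Pictures are saved under pics/ and viewed, and the job is handed in when it is done.

```bash
ls; mkdir -p pics
cat > h.py <<'E'
import numpy as np, cv2
from cell import arm, viewer, ticket, monitor
def cam(n):
    d=viewer.read_camera(n); return d["frame"],np.array(d["camera_matrix"]),np.array(d["world_to_cam"])
def ray(K,T,u,v):
    R=T[:3,:3];t=T[:3,3]; c=-R.T@t; d=R.T@np.linalg.inv(K)@np.array([u,v,1.]); return c,d/np.linalg.norm(d)
def onz(K,T,u,v,z):
    c,d=ray(K,T,u,v); return c+d*(z-c[2])/d[2]
def proj(K,T,p):
    q=T[:3,:3]@np.array(p)+T[:3,3]; q=K@q; return q[:2]/q[2]
def tri(*rs):
    A=np.zeros((3,3));b=np.zeros(3)
    for c,d in rs:
        P=np.eye(3)-np.outer(d,d);A+=P;b+=P@c
    p=np.linalg.solve(A,b); return p,[np.linalg.norm((np.eye(3)-np.outer(d,d))@(p-c)) for c,d in rs]
E
python3 - <<'E'
from h import *
for n in ["scene","side","wrist"]:
    f,K,T=cam(n); cv2.imwrite(f"pics/{n}0.png",f); np.savez(f"{n}0.npz",f=f,K=K,T=T)
    print(n,K[0,0],K[0,2],K[1,2],-T[:3,:3].T@T[:3,3],T[2,:3])
print(monitor.get_t(),monitor.get_ee_rot(),monitor.get_wrist_force(),monitor.get_moment(),monitor.get_finger_gap())
E
```

```text
pics
scene 464.3934027406301 279.63713459964987 211.15121732969587 [ 0.95608476 -0.64885142  0.96305546] [-0.41924297  0.48017066 -0.77050079]
side 528.4380735124045 277.61963589945134 207.85174151358905 [-0.28821413  0.69539096  0.84499548] [ 0.56544321 -0.6185268  -0.54561761]
wrist 292.73783073613976 280.97172130665433 207.4728645061917 [ 0.30906067 -0.5498505   0.37292255] [-0.30714925 -0.11803792 -0.94431266]
0.15 [-0.13160769 -0.69453553 -0.13263989  0.69477081] [-0.7566118   0.28579459  0.17810586] [-0.00894171  0.0038498   0.05056858] 1.0010137268084163
```

View pics/scene0.png

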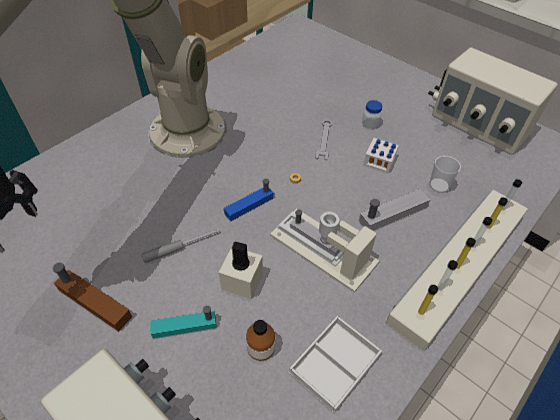

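View pics/side0.png

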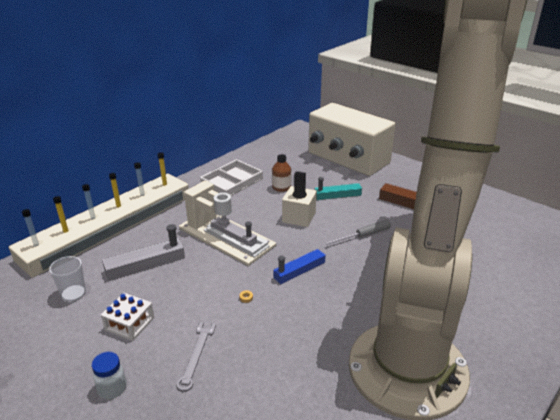

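View pics/wrist0.png

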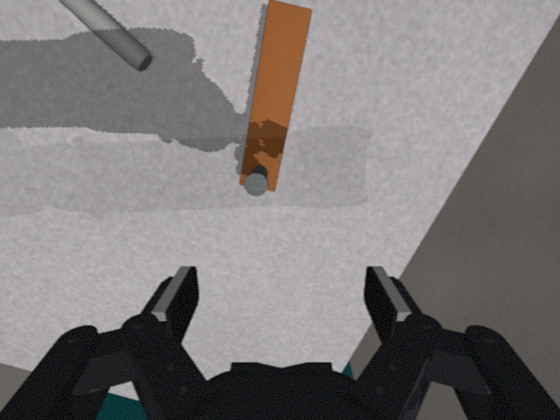

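The scene view shows five bars with pins: blue (250,203), brown (92,300), turquoise (184,323), a large grey one (395,208), and a small grey one in the guide of the cream stand (315,238). The setting bar should be the small grey one, because it is the smaller of the two greys and lies in the guide. I'll confirm this in a crop.

Run:
```python
from h import *
a=np.load("scene0.npz");b=np.load("side0.npz")
A=cv2.resize(a["f"][160:310,200:440],None,fx=3.3,fy=3.3,interpolation=cv2.INTER_CUBIC)
B=cv2.resize(b["f"][150:290,90:340],None,fx=3.2,fy=3.2,interpolation=cv2.INTER_CUBIC)
cv2.imwrite("pics/c1.png",A);cv2.imwrite("pics/c2.png",B)
```

```text
(no output)
```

View pics/c1.png

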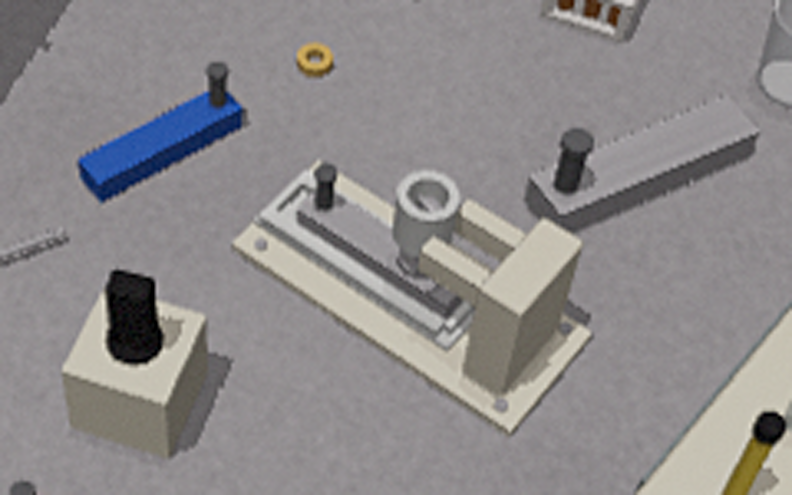

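View pics/c2.png

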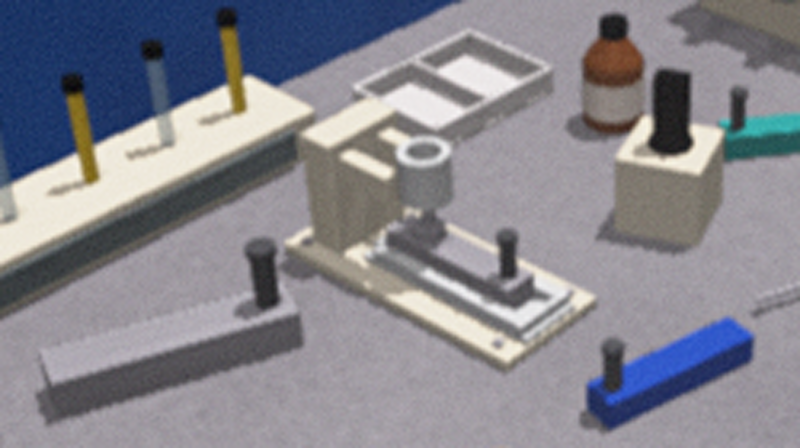

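Both crops confirm it: the small dark-steel bar sits in the guide, with its pin at the front (crop 1 at 325,190) and the nose at (410,262). The big grey bar lies loose on the bench. The driver is in the block at crop 1 (133,320). Next I'll triangulate rough positions.

Run:
```python
from h import *
a=np.load("scene0.npz");b=np.load("side0.npz")
def s(p):return ray(a["K"],a["T"],200+p[0]/3.3,160+p[1]/3.3)
def d(p):return ray(b["K"],b["T"],90+p[0]/3.2,150+p[1]/3.2)
for n,p,q in [("collar",(428,194),(424,153)),("pin",(325,172),(508,238)),("handletop",(133,281),(674,76)),("col front base corner",(322,162),(594,299)),("base c2",(234,243),(508,364)),]:
    print(n,tri(s(p),d(q)))
for n,p in [("base cFL",(322,162)),("cFR",(234,243)),("cBR",(512,430)),("cBL",(590,335))]:
    c,dd=s(p); print(n,c+dd*(0.012-c[2])/dd[2])
for p in [(106,275),(207,318),(167,397),(65,370)]:
    c,dd=s(p); print("stand top",c+dd*(0.075-c[2])/dd[2])
for p in [(718,150),(625,148),(640,118),(722,125)]:
    c,dd=d(p); print("side stand top",c+dd*(0.075-c[2])/dd[2])
```

```text
collar (array([ 0.59915469, -0.06366388,  0.1228017 ]), [np.float64(0.000585084940384884), np.float64(0.000585084940385)])
pin (array([ 0.51034389, -0.06821072,  0.07789434]), [np.float64(0.0005057524906152018), np.float64(0.0005057524906152083)])
handletop (array([ 0.50911183, -0.26686917,  0.14166076]), [np.float64(0.0021874304632446967), np.float64(0.0021874304632446937)])
col front base corner (array([ 0.46103157, -0.06452008,  0.04611548]), [np.float64(0.03459451875117531), np.float64(0.034594518751175266)])
base c2 (array([ 0.47313877, -0.07573094, -0.03412825]), [np.float64(0.035237160198067344), np.float64(0.03523716019806721)])
base cFL [ 0.46891942 -0.01828589  0.012     ]
cFR [ 0.47228194 -0.12659242  0.012     ]
cBR [ 0.72896348 -0.11402283  0.012     ]
cBL [ 0.72397919 -0.00962638  0.012     ]
stand top [ 0.45693029 -0.24370154  0.075     ]
stand top [ 0.53481059 -0.22167062  0.075     ]
stand top [ 0.55884229 -0.28586621  0.075     ]
stand top [ 0.49333383 -0.31753487  0.075     ]
side stand top [ 0.47124992 -0.28586057  0.075     ]
side stand top [ 0.53332405 -0.23514879  0.075     ]
side stand top [ 0.55684665 -0.28186089  0.075     ]
side stand top [ 0.49482747 -0.32074213  0.075     ]
```

```bash
cat >> h.py <<'E'
from scipy.spatial.transform import Rotation as Ro
def q2R(q): return Ro.from_quat([q[1],q[2],q[3],q[0]]).as_matrix()
def R2q(R):
    q=Ro.from_matrix(R).as_quat(); return [float(q[3]),float(q[0]),float(q[1]),float(q[2])]
def down(psi):
    c,s=np.cos(psi),np.sin(psi)
    return R2q(np.array([[0,c,s],[0,s,-c],[-1,0,0]]))
def psi_now():
    R=q2R(monitor.get_ee_rot()); return np.arctan2(R[1,1],R[0,1])
E
python3 - <<'E'
from h import *
w=np.load("wrist0.npz");T=w["T"];c=-T[:3,:3].T@T[:3,3]
R=q2R(monitor.get_ee_rot()); print("R",R.round(3)); 
p=np.array(monitor.get_ee_pos()); print(p,"cam in tool",R.T@(c-p), "cam axes in tool",(R.T@T[:3,:3].T).round(3))
print("psi",psi_now())
off=R.T@(c-p)
for psi in np.arange(-np.pi,np.pi,0.3):
    q=down(psi);Rd=q2R(q)
    for n,t in [("drv",[0.512,-0.268,0.36]),("col",[0.599,-0.064,0.31])]:
        P=np.array(t)-Rd@off
        s=arm.ik(list(P),q); print(round(psi,2),n,P.round(3),None if s is None else np.round(s,2))
print(monitor.get_t())
m=[]
for i in range(20):
    m.append(monitor.get_moment());arm.pause(0.02)
print(np.std(m,0),np.mean(m,0),monitor.get_t())
E
```

```text
R [[-0.001  0.367 -0.93 ]
 [ 0.001 -0.93  -0.367]
 [-1.    -0.001  0.   ]]
[ 0.22928513 -0.58101581  0.23052355] cam in tool [-1.42403921e-01  8.50790215e-05 -8.56388046e-02] cam axes in tool [[ 0.002 -0.329  0.944]
 [ 1.     0.    -0.002]
 [ 0.     0.944  0.329]]
psi -1.194884323068041
-3.14 drv [ 0.512 -0.182  0.218] [ 0.39  0.22 -0.12  1.61  0.03  1.31 -2.88]
-3.14 col [0.599 0.022 0.168] [ 0.74  0.72 -1.29  1.5   0.69  1.44  2.57]
-2.84 drv [ 0.487 -0.186  0.218] [ 0.45  0.17 -0.16  1.67  0.03  1.3  -2.56]
-2.84 col [0.574 0.018 0.168] [-0.99  0.68  1.36  1.65 -0.68  1.38 -2.38]
-2.54 drv [ 0.464 -0.197  0.218] [ 0.51  0.14 -0.18  1.71  0.03  1.29 -2.23]
-2.54 col [0.551 0.007 0.168] [ 0.3   0.3  -0.46  1.65  0.14  1.22 -2.72]
-2.24 drv [ 0.445 -0.215  0.218] [ 0.55  0.12 -0.18  1.73  0.02  1.29 -1.88]
-2.24 col [ 0.532 -0.011  0.168] [ 0.37  0.26 -0.49  1.7   0.13  1.21 -2.39]
-1.94 drv [ 0.432 -0.237  0.218] [ 0.6   0.11 -0.18  1.74  0.02  1.29 -1.52]
-1.94 col [ 0.519 -0.033  0.168] [ 0.42  0.24 -0.48  1.73  0.12  1.2  -2.04]
-1.64 drv [ 0.427 -0.262  0.218] [ 0.64  0.13 -0.17
[... 1771 characters left out ...]
  1.38  1.47]
1.96 drv [ 0.591 -0.236  0.218] [ 1.07  0.75 -1.29  1.32  0.71  1.57  1.84]
1.96 col [ 0.678 -0.032  0.168] [ 0.68  0.89 -1.29  1.25  0.84  1.56  1.48]
2.26 drv [ 0.578 -0.214  0.218] [ 1.09  0.7  -1.29  1.38  0.67  1.54  2.12]
2.26 col [ 0.665 -0.01   0.168] [ 0.67  0.86 -1.29  1.3   0.82  1.54  1.74]
2.56 drv [ 0.559 -0.197  0.218] [ 1.12  0.64 -1.28  1.45  0.61  1.5   2.41]
2.56 col [0.646 0.007 0.168] [ 0.68  0.82 -1.29  1.36  0.78  1.51  2.01]
2.86 drv [ 0.536 -0.186  0.218] [-0.65  0.59  1.37  1.59 -0.58  1.44 -2.66]
2.86 col [0.623 0.018 0.168] [ 0.7   0.77 -1.29  1.43  0.74  1.48  2.29]
0.15
[0.02561027 0.02814993 0.02472983] [-0.00937996 -0.0014196   0.00445603] 0.4833
```

```bash
cat >> h.py <<'E'
OFF=np.array([-0.1424,0.0,-0.0856])
def look(target,psi,name,straight=False):
    q=down(psi);P=np.array(target)-q2R(q)@OFF
    (arm.move_straight(list(P),0.3,q) if straight else arm.move_pose(list(P),q))
    f,K,T=cam("wrist"); cv2.imwrite(f"pics/{name}.png",f); np.savez(name+".npz",f=f,K=K,T=T); return f,K,T
E
python3 - <<'E'
from h import *
for i,(t,psi) in enumerate([([0.512,-0.30,0.37],-1.0),([0.512,-0.235,0.37],-1.2),([0.599,-0.09,0.33],-1.34),([0.599,-0.062,0.31],-1.34)]):
    look(t,psi,f"w{i+1}"); print(monitor.get_t())
E
```

```text
1.7333
2.2
3.0083
3.325
```

View pics/w1.png

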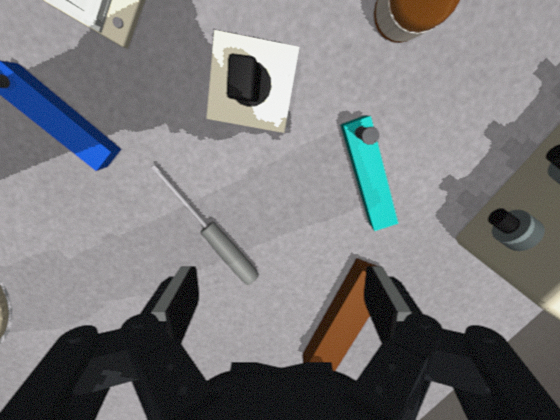

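View pics/w2.png

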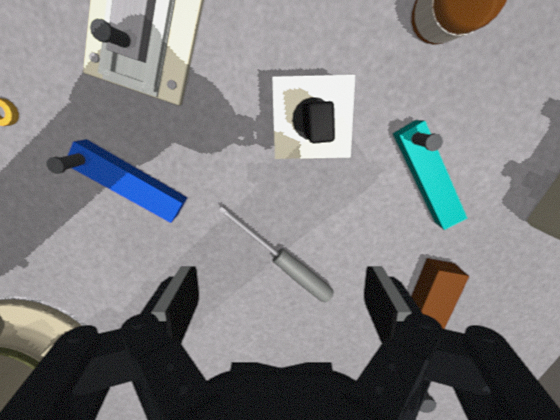

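View pics/w3.png

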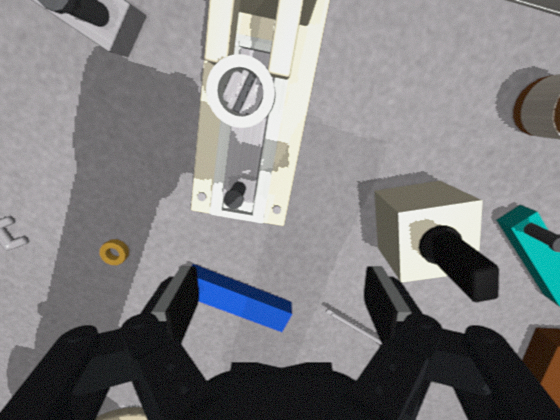

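View pics/w4.png

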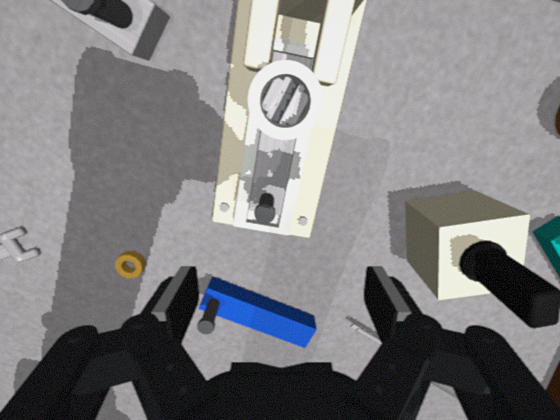

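w1 and w2 show the driver's black handle at (243,77) and (321,122) on its block. w3 and w4 show the collar ring at (240,90) and (284,100), with the dark slot running diagonally across the head, and the pin at (234,193) and (265,205). Next I'll measure these with masks.

Run:
```python
from h import *
C=[]
for n,(u,v,r) in [("w1",(245,80,60)),("w2",(315,117,60)),("w3",(240,90,50)),("w4",(284,100,50))]:
    d=np.load(n+".npz"); f=d["f"][max(v-r,0):v+r,u-r:u+r]; s=380/f.shape[1]
    C.append(cv2.resize(f,(380,int(f.shape[0]*s)),interpolation=cv2.INTER_CUBIC)[:290])
C=[cv2.copyMakeBorder(c,0,290-c.shape[0],0,0,cv2.BORDER_CONSTANT) for c in C]
cv2.imwrite("pics/c3.png",np.vstack([np.hstack(C[:2]),np.hstack(C[2:])]))
```

```text
(no output)
```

View pics/c3.png

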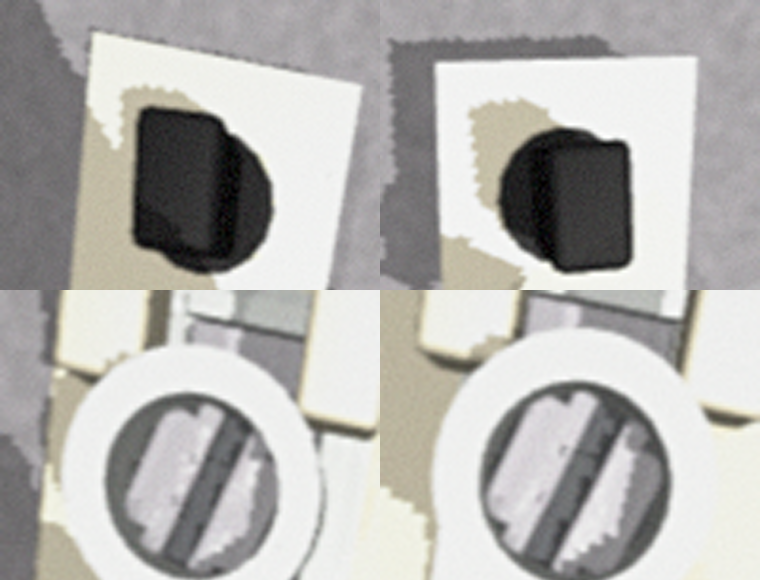

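Run:
```python
from h import *
D={n:np.load(n+".npz") for n in ["w1","w2","w3","w4"]}
rr=lambda n,u,v: ray(D[n]["K"],D[n]["T"],u,v)
oz=lambda n,u,v,z: onz(D[n]["K"],D[n]["T"],u,v,z)
h1=[(185+x/3.167,20+y/3.167) for x,y in [(140,110),(222,118),(212,250),(135,243)]]
h2=[(255+x/3.167,57+y/3.167) for x,y in [(175,142),(248,142),(250,268),(177,270)]]
m1=np.mean(h1,0);m2=np.mean(h2,0)
print("handle top",tri(rr("w1",*m1),rr("w2",*m2)))
for n,h in (("w1",h1),("w2",h2)):
    P=np.array([oz(n,*p,0.145) for p in h])[:,:2]
    r=cv2.minAreaRect(P.astype(np.float32)*1000);print("rect",r)
    L=(P[3]+P[2]-P[0]-P[1]);print("long-axis yaw?",np.arctan2(L[1],L[0]),np.linalg.norm(L)/2, np.linalg.norm(P[1]+P[2]-P[0]-P[3])/2)
# stand top corners
for n in ("w1","w2"):
    f=D[n]["f"].astype(int); hsv=cv2.cvtColor(D[n]["f"],cv2.COLOR_BGR2HSV)
    m=((f.min(2)>225)).astype(np.uint8)
    cs,_=cv2.findContours(m,cv2.RETR_EXTERNAL,cv2.CHAIN_APPROX_NONE)
    c=[c for c in cs if cv2.contourArea(c)>1500 and cv2.pointPolygonTest(cv2.convexHull(c),tuple(map(float,(m1 if n=="w1" else m2))),True)>-30]
    for k in c: print(n,cv2.contourArea(k),cv2.minAreaRect(k),cv2.approxPolyDP(cv2.convexHull(k),4,True).reshape(-1,2).tolist())
# collar rim: bright ring outer ellipse
for n,(u,v) in (("w3",(240,90)),("w4",(284,100))):
    g=cv2.cvtColor(D[n]["f"],cv2.COLOR_BGR2GRAY)
    # inner rim by radial edges
    for lo,hi,name in ((8,31,"inner"),):
        pts=[]
        for a in np.arange(0,2*np.pi,0.05):
            rs=np.arange(lo,hi,0.25);xs=u+rs*np.cos(a);ys=v+rs*np.sin(a)
            p=cv2.remap(g,xs.astype(np.float32)[None],ys.astype(np.float32)[None],1)[0].astype(int)
            k=np.where(p<215)[0]
            if len(k): pts.append((xs[k[-1]],ys[k[-1]]))
        e=cv2.fitEllipse(np.array(pts,np.float32));print(n,name,e, oz(n,*e[0],0.126))
        if n=="w3": c3=e[0]
        else: c4=e[0]
print("collar",tri(rr("w3",*c3),rr("w4",*c4)))
```

```text
handle top (array([ 0.51180071, -0.26808387,  0.1436427 ]), [np.float64(7.579365980866415e-05), np.float64(7.579365980874304e-05)])
rect ((511.4942932128906, -268.512451171875), (27.422422409057617, 17.86079216003418), 26.778732299804688)
long-axis yaw? -2.680742710094128 0.027185986419048184 0.017684921186432806
rect ((511.7675476074219, -268.1420593261719), (29.20581817626953, 17.42034912109375), 24.0448055267334)
long-axis yaw? -2.708999168620746 0.028599355947920773 0.017061345104091998
w1 2856.5 ((249.41250610351562, 78.95951843261719), (85.55701446533203, 82.46965789794922), 10.784297943115234) [[215, 31], [298, 47], [286, 115], [277, 126], [257, 117], [213, 52]]
w2 5661.5 ((313.5, 116.0), (82.0, 81.0), 90.0) [[354, 75], [349, 156], [301, 157], [274, 128], [273, 77]]
w3 inner ((239.92034912109375, 91.22914123535156), (46.41259765625, 50.61912155151367), 163.15516662597656) [ 0.60138117 -0.06377691  0.126     ]
w4 inner ((284.9438171386719, 100.41159057617188), (51.43500518798828, 54.63385772705078), 1.1161353588104248) [ 0.60145064 -0.06382367  0.126     ]
collar (array([ 0.60141137, -0.06382229,  0.12633889]), [np.float64(3.3910855502730085e-05), np.float64(3.3910855502640834e-05)])
```

Run:
```python
from h import *
D={n:np.load(n+".npz") for n in ["w1","w2","w3","w4"]}
for n,q in (("w2",[(273,76),(354,75),(349,157),(273,158)]),("w1",[(215,31),(298,47),(284,132),(207,120)])):
    P=np.array([onz(D[n]["K"],D[n]["T"],*p,0.075) for p in q]); print(P[:,:2].round(4),P.mean(0), np.linalg.norm(np.diff(P,axis=0),axis=1))
d=D["w4"];K,T=d["K"],d["T"]
# rectify: world plane z=0.106 top view, 10 px/mm
c=np.array([0.6014,-0.0638]);z=0.1065
S=8
src=[];dst=[]
for x,y in [(-.02,-.02),(.02,-.02),(.02,.02),(-.02,.02)]:
    src.append(proj(K,T,[c[0]+x,c[1]+y,z])); dst.append((-y*1000*S+160,-x*1000*S+160))
H=cv2.getPerspectiveTransform(np.float32(src),np.float32(dst))
im=cv2.warpPerspective(d["f"],H,(320,320),flags=cv2.INTER_CUBIC)
cv2.imwrite("pics/slot.png",cv2.resize(im,None,fx=1.8,fy=1.8))
g=cv2.cvtColor(im,cv2.COLOR_BGR2GRAY)
for y in range(70,260,15): print(y,g[y,40:290:6].tolist())
```

```text
[[ 0.5329 -0.2191]
 [ 0.5607 -0.2886]
 [ 0.4906 -0.317 ]
 [ 0.462  -0.2459]] [ 0.51154131 -0.26766593  0.075     ] [0.07479925 0.07563798 0.07664538]
[[ 0.5318 -0.2198]
 [ 0.5607 -0.2885]
 [ 0.4917 -0.3179]
 [ 0.4611 -0.2491]] [ 0.51133063 -0.26883549  0.075     ] [0.07451822 0.07502481 0.07534067]
70 [239, 240, 241, 242, 209, 131, 97, 123, 187, 213, 221, 219, 217, 214, 213, 215, 219, 218, 215, 218, 180, 118, 109, 112, 110, 106, 82, 68, 107, 145, 147, 137, 132, 105, 79, 95, 168, 231, 242, 241, 239, 240]
85 [241, 242, 210, 139, 96, 94, 147, 199, 215, 218, 215, 211, 212, 213, 216, 218, 221, 218, 223, 202, 140, 101, 115, 112, 101, 96, 76, 95, 173, 176, 138, 133, 138, 127, 90, 79, 79, 88, 149, 222, 243, 241]
100 [236, 169, 109, 99, 79, 126, 198, 222, 220, 217, 213, 208, 216, 211, 220, 222, 217, 220, 213, 165, 116, 111, 116, 102, 77, 62, 80, 164, 221, 223, 205, 183, 164, 141, 125, 125, 114, 97, 79, 100, 193, 240]
115 [153, 103, 97, 81, 97, 175, 213, 220, 212, 210, 214, 212, 215, 220, 224, 204, 178, 200, 178, 114, 97, 103, 96, 86, 70, 69, 129, 202, 229, 227, 226, 216, 178, 138, 132, 132, 1
[... 1201 characters left out ...]
5, 233, 229, 221, 226, 227, 197, 149, 140, 131, 96, 77, 87, 87, 96, 180]
220 [229, 161, 135, 163, 189, 211, 221, 217, 218, 219, 218, 218, 219, 188, 130, 105, 111, 113, 104, 78, 62, 120, 199, 238, 234, 229, 233, 236, 225, 191, 141, 134, 138, 140, 136, 109, 85, 87, 86, 103, 184, 242]
235 [242, 237, 195, 133, 99, 81, 86, 139, 201, 221, 217, 221, 211, 149, 112, 107, 117, 116, 90, 67, 91, 171, 222, 233, 237, 243, 218, 151, 133, 130, 133, 138, 140, 140, 127, 100, 93, 98, 139, 216, 243, 243]
250 [240, 241, 243, 241, 216, 138, 122, 167, 191, 196, 210, 216, 167, 110, 104, 108, 116, 112, 97, 83, 141, 213, 232, 235, 205, 160, 139, 136, 134, 137, 136, 138, 142, 130, 96, 91, 134, 211, 245, 243, 240, 238]
```

View pics/slot.png

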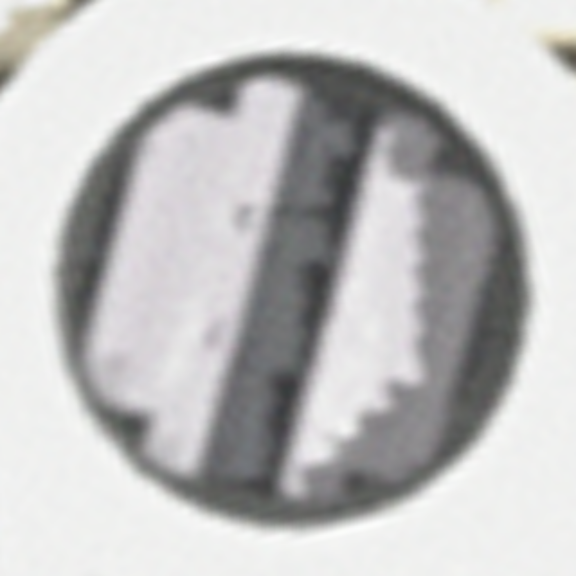

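Measured so far:
- Collar: (0.6014, -0.0638, 0.126).
- Slot yaw: -0.256, centred on the collar.
- Driver axis: (0.5118, -0.2681), blade yaw about 0.44.

Next I'll take the driver.

```bash
python3 - <<'E'
from h import *
x,y=0.5118,-0.2681; q=down(0.44-np.pi/2)
arm.grip(0.6)
arm.move_pose([x,y,0.21],q)
print(np.round(monitor.get_joint_positions(),2))
f0=monitor.get_wrist_force()
print(arm.move_straight([x,y,0.098],0.12,force_limit=8))
print(monitor.get_ee_pos())
arm.grip(0.0,60)
print(monitor.get_finger_gap(),monitor.get_wrist_force(),monitor.get_t())
print(arm.move_straight([x,y,0.25],0.12))
print(monitor.get_finger_gap(),monitor.get_wrist_force(),monitor.get_t())
for n in ["scene","side"]:
    f,K,T=cam(n);np.savez(n+"1.npz",f=f,K=K,T=T)
    u,v=proj(K,T,[x,y,0.2]).astype(int); c=f[max(v-70,0):v+70,u-70:u+70]; cv2.imwrite(f"pics/{n}1.png",cv2.resize(c,None,fx=4,fy=4,interpolation=cv2.INTER_CUBIC)); print(n,u,v,proj(K,T,[x,y,0.25-.083]),proj(K,T,[x,y,0.25-.083+.06]))
E
python3 -c "
import cv2,numpy as np
a=cv2.imread('pics/scene1.png');b=cv2.imread('pics/side1.png')
print(a.shape,b.shape)
h=min(a.shape[0],b.shape[0]);c=np.hstack([a[:h],b[:h]]);cv2.imwrite('pics/d1.png',cv2.resize(c,(800,int(800*h/c.shape[1]))))"
```

```text
[ 0.62  0.3  -0.24  1.53  0.07  1.32 -0.76]
False
[ 0.51239585 -0.26821789  0.0988777 ]
0.23031439039244345 [-0.21538294  0.32450683  4.29575181] 6.0167
False
0.2273275427718126 [-0.37712565 -0.27377653 -1.09026127] 7.4333
scene 238 229 [239.14663046 239.19047745] [237.59023204 221.60887759]
side 299 154 [299.50300895 165.07726465] [299.87015459 144.88923385]
(560, 560, 3) (560, 560, 3)
```

View pics/d1.png

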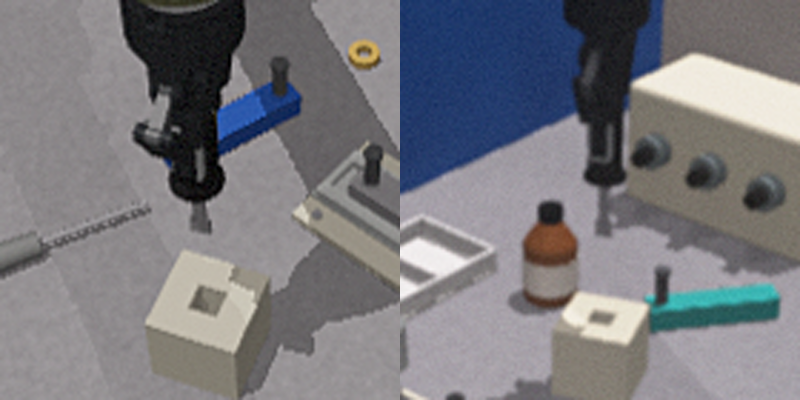

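Run:
```python
from h import *
o=[]
for n in ["scene","side"]:
    d=np.load(n+"1.npz");K,T=d["K"],d["T"]
    u,v=(238,236) if n=="scene" else (300,163)
    c=d["f"][v-18:v+18,u-18:u+18];o.append(cv2.resize(c,(400,400),interpolation=cv2.INTER_CUBIC))
cv2.imwrite("pics/d2.png",np.hstack(o))
print(monitor.get_ee_pos())
```

```text
[ 0.51145564 -0.26797402  0.24910978]
```

View pics/d2.png

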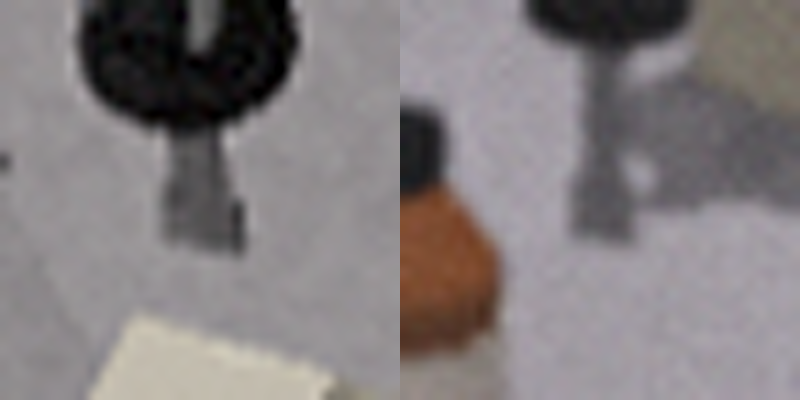

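The blade tip is at scene (237.8,239.7) and side (299.9,165.9), within about 1 px of the predicted positions. I'll triangulate it and compare with the collar as seen by the same cameras.

Run:
```python
from h import *
a=np.load("scene1.npz");b=np.load("side1.npz")
print(tri(ray(a["K"],a["T"],237.8,239.7),ray(b["K"],b["T"],299.9,165.9)))
x,y=0.6014,-0.0638
arm.move_pose([0.56,-0.166,0.25],down(0.2))
arm.move_pose([x,y,0.235],down(1.315))
print(np.round(monitor.get_joint_positions(),2),monitor.get_ee_pos(),monitor.get_t())
for n in ["scene","side"]:
    f,K,T=cam(n);np.savez(n+"2.npz",f=f,K=K,T=T)
    u,v=proj(K,T,[x,y,0.15]).astype(int); c=f[v-40:v+40,u-40:u+40]; cv2.imwrite(f"pics/{n}2.png",cv2.resize(c,(400,400),interpolation=cv2.INTER_CUBIC)); print(n,u,v)
cv2.imwrite("pics/d3.png",np.hstack([cv2.imread("pics/scene2.png"),cv2.imread("pics/side2.png")]))
```

```text
(array([ 0.51012381, -0.26928486,  0.16471139]), [np.float64(0.0009461922765262124), np.float64(0.000946192276526264)])
[ 0.54  0.42 -0.67  1.4   0.26  1.42  1.18] [ 0.60125449 -0.06524416  0.23488596] 9.375
scene 331 211
side 221 188
```

View pics/d3.png

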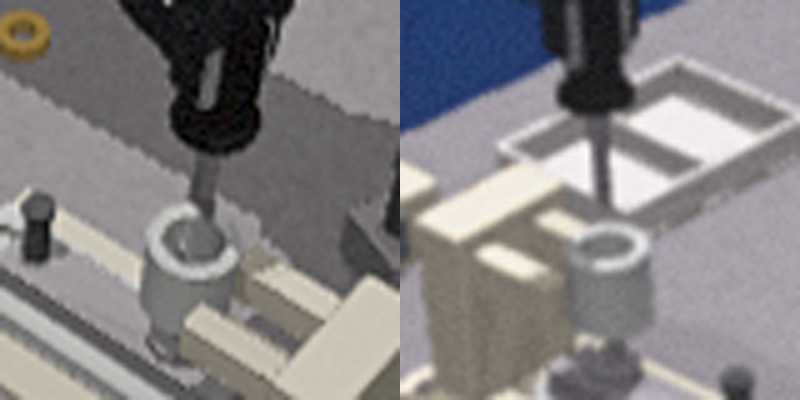

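Run:
```python
from h import *
arm.pause(0.3)
e=np.mean([monitor.get_ee_pos() for _ in range(3)],0);print(e,psi_now(),monitor.get_joint_positions())
o=[]
for n in ["scene","side"]:
    f,K,T=cam(n);np.savez(n+"2.npz",f=f,K=K,T=T)
    u,v=proj(K,T,[0.6014,-0.0638,0.14]).astype(int); c=f[v-20:v+20,u-20:u+20]; o.append(cv2.resize(c,(400,400),interpolation=cv2.INTER_CUBIC)); print(n,u,v,proj(K,T,[e[0],e[1],e[2]-.083]),proj(K,T,[0.6014,-0.0638,0.126]))
cv2.imwrite("pics/d4.png",np.hstack(o))
```

```text
[ 0.60137334 -0.06419983  0.23512176] 1.3138827849766606 [ 0.54268014  0.41547322 -0.67625775  1.39864914  0.25875678  1.41662464
  1.18265546]
scene 330 214 [331.32674097 211.40430735] [330.30635977 218.50197873]
side 221 191 [221.10625131 187.66504563] [221.64140631 196.40688713]
```

View pics/d4.png

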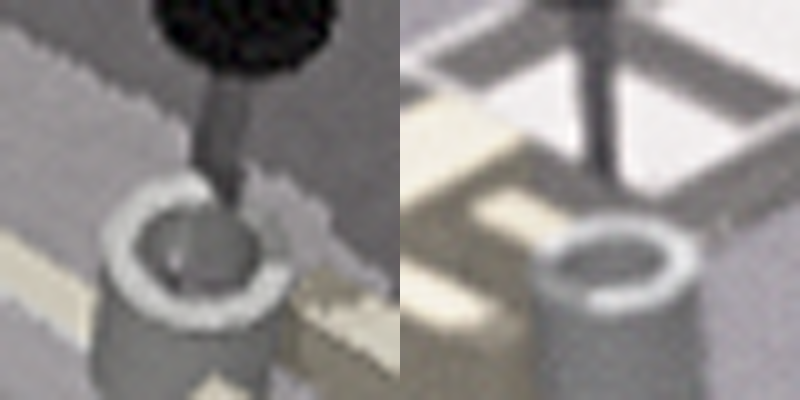

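Tip and rim line up to within about 1 px in both views. I'll lower gently and watch the height.

Run:
```python
from h import *
x,y=0.6009,-0.0643   # half of the observed side-view shift
arm.move_straight([x,y,0.205],0.1)
arm.pause(0.15)
print(monitor.get_wrist_force())
r=arm.move_straight([x,y,0.180],0.02,force_limit=4)
print(r,np.mean([monitor.get_ee_pos() for _ in range(5)],0),np.mean([monitor.get_wrist_force() for _ in range(5)],0),monitor.get_t())
```

```text
[ 1.07065945  0.23364045 -1.42468154]
True [ 0.60088049 -0.06433086  0.184523  ] [-1.35913765  0.36858351  5.6009748 ] 11.425
```

```bash
cat >> h.py <<'E'
def mz(n=10):
    M=[];F=[]
    for i in range(n):
        M.append(monitor.get_moment()[2]);F.append(monitor.get_wrist_force());arm.pause(0.0167)
    return np.mean(M),np.mean(F,0)
E
python3 - <<'E'
from h import *
print([round(monitor.get_moment()[2],4) for _ in range(6)],monitor.get_t())
x,y=0.6009,-0.0643; z=0.1858; psi=1.315
arm.move_straight([x,y,z],0.05); arm.pause(0.1)
m,F=mz(15);print("rest",m.round(4),F.round(2),monitor.get_t())
for i in range(5):
    psi-=0.07; z-=0.07*0.0035
    arm.move_straight([x,y,z],0.05,down(psi))
    m,F=mz(8);print(i,round(psi,3),m.round(4),F.round(2),round(psi_now(),3),round(monitor.get_effort()[6],3),round(monitor.get_t(),2))
    if m>0.2:break
E
```

```text
[np.float64(0.0282), np.float64(0.0282), np.float64(0.0282), np.float64(0.0282), np.float64(0.0282), np.float64(0.0282)] 11.425
rest 0.0096 [ 0.01 -0.   -1.02] 12.025
0 1.245 0.0195 [ 0.04 -0.09 -1.19] 1.247 0.005 12.41
1 1.175 -0.0006 [ 0.11 -0.09 -1.45] 1.177 0.015 12.79
2 1.105 -0.004 [ 0.44  0.51 -1.07] 1.107 0.01 13.18
3 1.035 0.0646 [0.74 1.27 0.04] 1.037 -0.041 13.56
4 0.965 0.0634 [0.76 1.43 0.35] 0.967 -0.047 13.94
```

Run:
```python
from h import *
import json
x,y=0.6009,-0.0643; psi=0.965; z=0.1858-0.0035*(1.315-0.965)
log=[(1.035,.0646,-.041),(0.965,.0634,-.047)]
for i in range(26):
    psi-=0.06; z-=0.06*0.0035
    arm.move_straight([x,y,z],0.05,down(psi))
    M=[];E=[];F=[]
    for k in range(9):
        M.append(monitor.get_moment()[2]);E.append(monitor.get_effort()[6]);F.append(monitor.get_wrist_force());arm.pause(0.0167)
    m=np.mean(M);F=np.mean(F,0);log.append((psi,m,np.mean(E)))
    print(round(psi,3),m.round(4),F.round(2),np.mean(E).round(4),round(monitor.get_t(),2))
    base=np.median([l[1] for l in log[:-1]][-12:])
    if m>base+0.03:break
json.dump([list(map(float,l)) for l in log],open("log.json","w"))
```

```text
0.905 0.0676 [1.65 1.59 1.08] -0.195 14.34
0.845 0.0629 [1.83 1.75 1.34] -0.1967 14.74
0.785 0.0593 [1.91 1.71 1.7 ] -0.196 15.14
0.725 0.0771 [2.18 1.84 1.59] -0.1943 15.54
0.665 0.0612 [2.68 1.44 2.27] -0.1945 15.94
0.605 0.0497 [2.68 1.39 1.92] -0.1935 16.34
0.545 0.0582 [2.99 1.13 2.25] -0.1937 16.74
0.485 0.0655 [2.89 0.9  2.03] -0.1933 17.14
0.425 0.0556 [3.12 0.84 2.42] -0.1929 17.54
0.365 0.0306 [3.17 0.51 2.1 ] -0.1929 17.94
0.305 0.0589 [2.89 0.13 2.04] -0.1923 18.34
0.245 0.0578 [3.03 0.01 2.47] -0.1929 18.74
0.185 0.0791 [ 2.86 -0.61  2.48] -0.1929 19.14
0.125 0.064 [ 2.68 -0.79  3.  ] -0.2047 19.54
0.065 0.1001 [ 2.67 -1.06  3.45] -0.2177 19.94
```

Run:
```python
from h import *
x,y=0.6009,-0.0643; psi=0.065; z=0.1858-0.0035*(1.315-psi)
for d in (0.04,0.04):
    psi-=d; z-=d*0.0035
    arm.move_straight([x,y,z],0.05,down(psi))
    M=[];E=[];F=[]
    for k in range(20):
        M.append(monitor.get_moment()[2]);E.append(monitor.get_effort()[6]);F.append(monitor.get_wrist_force());arm.pause(0.0167)
    print(round(psi,3),np.mean(M).round(4),np.mean(F,0).round(2),np.mean(E).round(4),round(psi_now(),4),round(monitor.get_t(),2))
```

```text
0.025 0.1026 [ 2.46 -1.44  4.  ] -0.1263 0.0254 20.52
-0.015 0.0972 [ 2.64 -1.63  4.87] -0.1404 -0.0147 21.11
```

Run:
```python
from h import *
x,y=0.6009,-0.0643; psi=-0.015; z=0.1858-0.0035*(1.315-psi)
d=.025
psi-=d; z-=d*0.0035
arm.move_straight([x,y,z],0.05,down(psi))
M=[];E=[];F=[]
for k in range(50):
    M.append(monitor.get_moment()[2]);E.append(monitor.get_effort()[6]);F.append(monitor.get_wrist_force());arm.pause(0.0167)
print(round(psi,3),np.mean(M).round(4),np.std(M)/50**.5,np.mean(F,0).round(2),np.mean(E).round(4),round(psi_now(),4),monitor.get_ee_pos(),round(monitor.get_t(),2))
```

```text
-0.04 0.1146 0.003389177767744557 [ 2.39 -1.65  4.98] -0.1235 -0.0399 [ 0.60092409 -0.06437393  0.18111986] 22.19
```

Run:
```python
from h import *
x,y=0.6009,-0.0643; psi=-0.04+0.12
arm.move_straight([x,y,0.1822],0.05,down(psi)); arm.pause(0.1)
print(mz(10))
arm.move_straight([x,y,0.25],0.12)
print(monitor.get_finger_gap(),mz(5),monitor.get_t())
sx,sy=0.5118,-0.2681
arm.move_pose([sx,sy,0.25],down(-0.3))
arm.pause(0.2)
print(monitor.get_ee_pos(),np.round(monitor.get_joint_positions(),2))
o=[]
for n in ["scene","side","wrist"]:
    f,K,T=cam(n);np.savez(n+"3.npz",f=f,K=K,T=T)
    if n=="wrist": cv2.imwrite("pics/w5.png",f);continue
    u,v=proj(K,T,[sx,sy,0.14]).astype(int); c=f[v-35:v+35,u-35:u+35]; o.append(cv2.resize(c,(400,400),interpolation=cv2.INTER_CUBIC)); print(n,u,v)
cv2.imwrite("pics/d5.png",np.hstack(o)); print(monitor.get_t())
```

```text
(np.float64(0.016312735635233715), array([ 1.81340297,  0.71133404, -2.17531821]))
0.23063512164501304 (np.float64(0.004632023070778106), array([ 0.04430309, -0.18385808, -1.87580288])) 23.525
[ 0.51272357 -0.26635159  0.2499429 ] [ 0.68  0.29 -0.32  1.46  0.09  1.4   0.06]
scene 239 246
side 299 173
24.7667
```

View pics/d5.png

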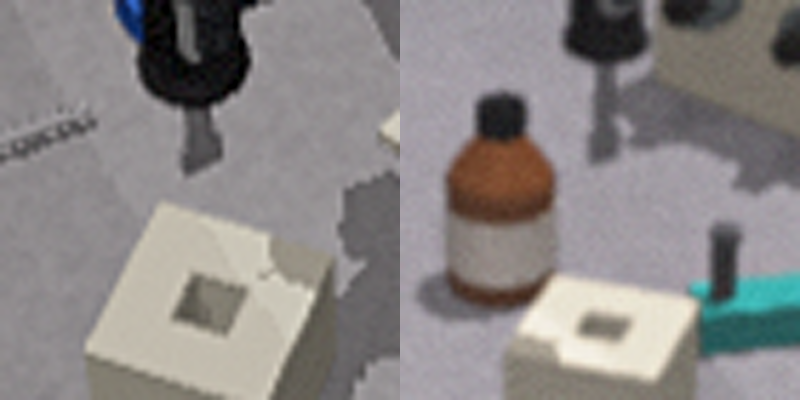

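The driver hangs straight above the well: tip at crop (200,170) in the scene view, well at (208,303). I'll lower it in.

Run:
```python
from h import *
sx,sy=0.5118,-0.2681
r=arm.move_straight([sx,sy,0.19],0.15); arm.pause(0.1); print(monitor.get_ee_pos())
r=arm.move_straight([sx,sy,0.112],0.08,force_limit=8); print(r,monitor.get_ee_pos())
if not r:
    r=arm.move_straight([sx,sy,0.096],0.03,force_limit=4); print(r,monitor.get_ee_pos(),mz(5)[1],monitor.get_t())
```

```text
[ 0.51262837 -0.26837647  0.19152795]
False [ 0.51225736 -0.26824117  0.11267098]
True [ 0.5116181  -0.26802272  0.09867785] [-1.53865331  0.60316445  5.78438155] 27.0917
```

Run:
```python
from h import *
arm.grip(0.6); 
p=monitor.get_ee_pos()
arm.move_straight([0.5118,-0.2681,0.23],0.15)
look([0.515,-0.10,0.31],0.05,"w6"); print(monitor.get_t())
look([0.535,-0.055,0.29],0.05,"w7"); print(monitor.get_t())
o=[]
for n in ["scene"]:
    f,K,T=cam(n)
    u,v=proj(K,T,[0.5118,-.2681,0.1]).astype(int); c=f[v-40:v+40,u-40:u+40]; o.append(cv2.resize(c,(400,400),interpolation=cv2.INTER_CUBIC))
    u,v=proj(K,T,[0.57,-.0681,0.06]).astype(int); c=f[v-40:v+40,u-40:u+40]; o.append(cv2.resize(c,(400,400),interpolation=cv2.INTER_CUBIC))
cv2.imwrite("pics/d6.png",np.hstack(o))
```

```text
29.0833
29.4583
```

View pics/d6.png

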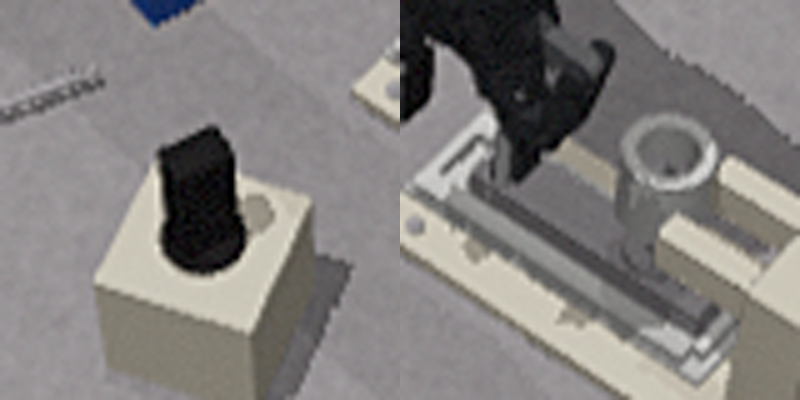

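View pics/w6.png

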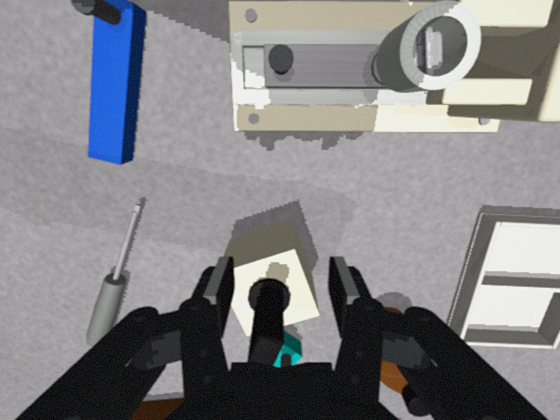

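View pics/w7.png

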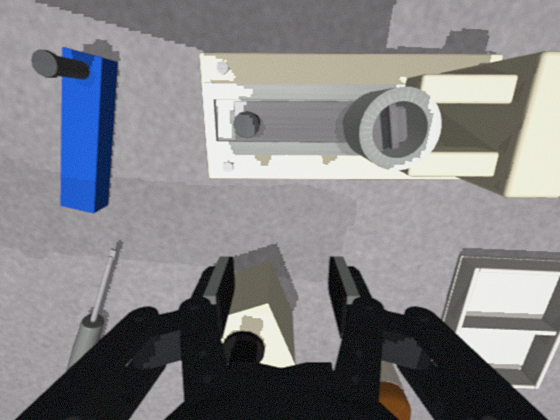

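The driver stands upright in its stand (crop at 203,200). The pin head is at w6 (282,57) and w7 (246,124), the bar's front end is at w7 x≈233, and the lip's inner face is at x≈217. I'll measure these by mask.

Run:
```python
from h import *
R=[]
o=[]
for n,(u,v) in (("w6",(282,57)),("w7",(246,124))):
    d=np.load(n+".npz");f=d["f"];g=cv2.cvtColor(f,cv2.COLOR_BGR2GRAY)
    sub=g[v-16:v+16,u-16:u+16]; m=(sub<75).astype(np.uint8)
    cs,_=cv2.findContours(m,cv2.RETR_EXTERNAL,cv2.CHAIN_APPROX_NONE);c=max(cs,key=cv2.contourArea)
    (cx,cy),r=cv2.minEnclosingCircle(c); print(n,cx+u-16,cy+v-16,r,cv2.contourArea(c),cv2.boundingRect(c))
    R.append((ray(d["K"],d["T"],cx+u-16,cy+v-16)))
    o.append(cv2.resize(f[v-40:v+40,u-50:u+50] if v>40 else f[:80,u-50:u+50],(400,320),interpolation=cv2.INTER_CUBIC))
print(tri(*R)); 
cv2.imwrite("pics/d7.png",np.hstack(o))
```

```text
w6 281.0 58.66666603088379 14.240107536315918 472.5 (3, 4, 24, 28)
w7 248.5 122.0 11.715475082397461 68.0 (11, 4, 19, 20)
(array([ 0.51305964, -0.06692362,  0.07076252]), [np.float64(0.00016577384814054608), np.float64(0.0001657738481404065)])
```

View pics/d7.png

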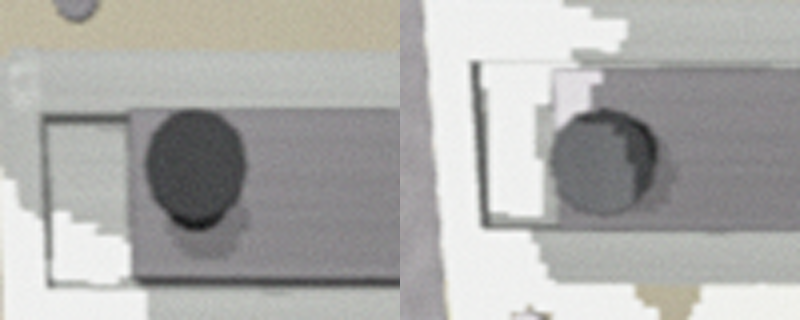

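Run:
```python
from h import *
a=np.load("w6.npz");b=np.load("w7.npz")
p,e=tri(ray(a["K"],a["T"],280.6,56.4),ray(b["K"],b["T"],246.8,124.1));print(p,e)
A=lambda x,y:(232+(x+.5)/4-.5,17+(y+.5)/4-.5)
B=lambda x,y:(196+(x+.5)/4-.5,84+(y+.5)/4-.5)
print("lip",onz(a["K"],a["T"],*A(45,200),.028),onz(b["K"],b["T"],*B(80,145),.028))
print("barfront",onz(a["K"],a["T"],*A(132,195),.044),onz(b["K"],b["T"],*B(153,145),.044))
# long bar edges -> yaw
print("edge w6 lower", onz(a["K"],a["T"],*A(132,278),.044), onz(a["K"],a["T"],*A(395,283),.044), "w7", onz(b["K"],b["T"],*B(160,230),.044),onz(b["K"],b["T"],*B(399,230),.044))
for n,pz in ((a,(480,128)),(a,(236,130))): print(onz(n["K"],n["T"],*pz,.012))
```

```text
[ 0.51308975 -0.06750255  0.08418054] [np.float64(0.0004345215951236247), np.float64(0.00043452159512358794)]
lip [ 0.47964636 -0.06886727  0.028     ] [ 0.48051689 -0.06901562  0.028     ]
barfront [ 0.49948678 -0.0687835   0.044     ] [ 0.49860872 -0.06741245  0.044     ]
edge w6 lower [ 0.50000857 -0.08452311  0.044     ] [ 0.55508139 -0.08267164  0.044     ] w7 [ 0.50001926 -0.08416942  0.044     ] [ 0.54923661 -0.08166516  0.044     ]
[ 0.71003428 -0.10982128  0.012     ]
[ 0.47136167 -0.12405095  0.012     ]
```

Run:
```python
from h import *
x,y=0.5129,-0.0676; q=down(0.045)
arm.grip(0.42)
arm.move_pose([x,y,0.13],q)
arm.pause(0.1);print(monitor.get_ee_pos(),mz(5)[1])
r=arm.move_straight([x,y,0.049],0.08,force_limit=4)
print(r,monitor.get_ee_pos(),mz(5)[1],monitor.get_t())
if not r:
    arm.grip(0.0,25); print(monitor.get_finger_gap(),mz(10)[1],monitor.get_ee_pos(),monitor.get_t())
```

```text
[ 0.51319201 -0.06856632  0.13028714] [ 0.59777832 -0.20714636  0.19687067]
False [ 0.51340339 -0.06763185  0.04958719] [ 0.2435825   0.17588136 -0.08295267] 31.6583
0.19068048496609677 [-3.34837439 -0.17367615  5.53155107] [ 0.51269562 -0.06774712  0.0494306 ] 32.1333
```

Run:
```python
from h import *
x,y=0.5129,-0.0676; d=np.array([-np.cos(.045),-np.sin(.045),0])
arm.move_straight([x,y,0.0493],0.02); print(mz(10)[1],monitor.get_t())
p=np.array([x,y,0.0493])
for s in (0.002,0.006,0.010):
    r=arm.move_straight(list(p+d*s),0.02,force_limit=22); F=mz(8)[1]
    print(s,r,F.round(2),monitor.get_finger_gap(),monitor.get_t())
    if r: break
```

```text
[-3.94752495 -0.49672017  5.11134373] 32.55
0.002 False [ 5.04 -0.12 -1.43] 0.1924461671164986 32.9333
0.006 False [ 5.49  0.14 -1.79] 0.19048261185171092 33.4167
0.01 False [ 5.53  0.38 -1.61] 0.19175009886098124 33.9
```

The steady drag is 5.5 N, inside the 5–16 N expected. I'll carry on to the lip and feel for it.

Run:
```python
from h import *
x,y=0.5129,-0.0676; d=np.array([-np.cos(.045),-np.sin(.045),0])
p=np.array([x,y,0.0493])
r=arm.move_straight(list(p+d*0.016),0.02,force_limit=8); print(r,mz(6)[1].round(2))
if not r:
  r=arm.move_straight(list(p+d*0.026),0.012,force_limit=7)
e=np.mean([monitor.get_ee_pos() for _ in range(4)],0)
print(r,(e-p)@d,mz(10)[1].round(2),monitor.get_finger_gap(),monitor.get_t())
```

```text
False [ 5.07  0.55 -1.61]
True 0.020267018244503016 [ 1.92 -0.28  1.03] 0.19012385281732683 35.1833
```

Run:
```python
from h import *
arm.grip(0.42); e=monitor.get_ee_pos()
print(mz(5)[1].round(2))
arm.move_straight([e[0],e[1],0.15],0.1)
look([0.515,-0.07,0.30],0.05,"w8"); print(monitor.get_t())
f=np.load("w8.npz")["f"]; d=np.load("w8.npz")
o=[cv2.resize(f[40:160,170:320],(500,400),interpolation=cv2.INTER_CUBIC)]
g,K,T=cam("scene");u,v=proj(K,T,[0.5118,-.2681,0.1]).astype(int);o.append(cv2.resize(g[v-40:v+40,u-30:u+30],(300,400),interpolation=cv2.INTER_CUBIC))
cv2.imwrite("pics/d8.png",np.hstack(o))
```

```text
[0.07 0.01 0.14]
37.2583
```

View pics/d8.png

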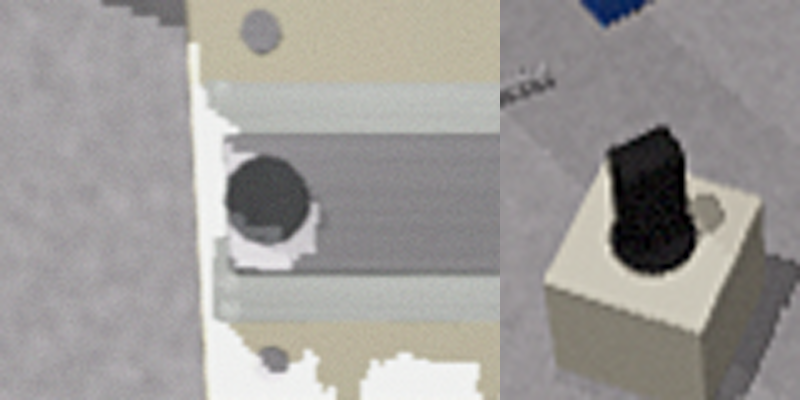

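View pics/w8.png

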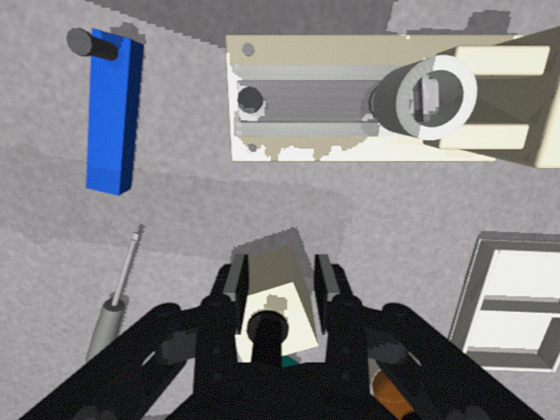

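Run:
```python
from h import *
d=np.load("w8.npz"); p=onz(d["K"],d["T"],249.8,99.4,.084); print(p, np.hypot(p[0]-.5131,p[1]+.0675), "pin in guide x", (p[:2]-[.6014,-.0638])@[np.cos(.045),np.sin(.045)])
print(monitor.get_wrist_force(),monitor.get_ee_pos(),monitor.get_t())
ticket.sign_off()
```

```text
[ 0.49366384 -0.06834992  0.084     ] 0.019454735136612125 pin in guide x -0.10783177387065716
[0.33529803 0.83318567 0.1538798 ] [ 0.5189834  -0.15427544  0.15695461] 37.3083
the job is handed in; nothing more can be done
```

I set the stop screw, put the driver back, drew the bar to the lip and handed the job in after about 37 s of robot time. The sign-off gives no verdict, and I had no direct reading of the nose pressure, so 6 N is an estimate.

- **Screw:** I turned it clockwise with the driver until the turning moment rose from about 0.060 to 0.115 N m, which is about 6.1 N. The angle turned past first touch gives about 6.6 N. While turning, the driver leaned on the screw with up to about 6 N; I assumed this does not change the set pressure.
- **Driver:** It is back in its stand. The last picture shows it upright with its flange down on the block.
- **Bar:** I drew it forward by its pin at a steady drag of about 5.5 N, near the low end of the expected 5–16 N. The pull stopped when the force rose by 7 N at the lip. A last wrist picture shows no gap; the pin had moved 19.5 mm, against about 19 mm of gap measured beforehand. That puts the pin at x = -107.8 mm in the guide, with -108 mm expected.
- **Disagreements:** The joint-torque reading shifted its zero between runs, so I used it only to spot first contact. The scene and side cameras placed the collar about 2 mm off the wrist camera's position.
- **At hand-in:** The gripper was open and clear of everything. The wrist force read about 0.9 N, close to the noise.

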